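# Index the spring-locked assembly turntable to the bare jig block

## Robot

A 6-joint arm with a two-finger parallel gripper is mounted at the origin on a cart in front of the work surface, level with it; the furniture and walls round the work are solid. World frame = base frame: x ahead of the robot, y to its left, z up, the work surface at z = 0. Lengths are in m, angles in rad, forces in N, time in s.
With the tool pointing down it reaches from about 0.325 to 0.9 m from the base axis. Payload 6.1 kg.
Tool frame: the origin (TCP) lies midway between the tips of the shut fingers; the grasp point (between the pads) lies 19 mm behind it; z points along the fingers, y is the line along which they close (so a half turn about z gives the same grasp; the last joint's range is limited). The gripper opens to 85 mm and grips with 20 to 120 N. Pads are 22 mm wide; open, the fingers measure 114 mm over their backs; the gripper's body (76 mm by 85 mm) begins 54 mm behind the grasp point. The pads swing forward as they close: fully open they stand 13 mm farther back than shut.
Start: joints at [-1.38, 0.22, 1.526, -0, 1.395, -0.126], TCP at [0.195, -0.594, 0.204] pointing down, gripper open.
Joint ranges: [-2.98, 2.98], [-0.91, 2.08], [0.09, 2.57], [-1.24, 4.39], [0.2, 2.65], [-2.68, 2.68]. Speed limits (rad/s): [2.57, 2.57, 3.01, 3.14, 3.14, 3.14].

## Interface

Orientations are given as [roll, pitch, yaw] about the fixed x, y, z axes, in that order (R = Rz(yaw) Ry(pitch) Rx(roll)).
In Python, from plant import movep, move_l, set_joints, gripper_to, hold, inverse_kinematics, observe, get_image, get_calibration, Unreachable, job_done gives the robot as it stands. Calls block until the motion is done:
- movep(position, orientation): joint-space move of the TCP to a pose.
- move_l(position, feed=0.15, rotation=None, max_force=None): straight line of the TCP; rotation=None keeps the orientation; feed is the mean speed in m/s. With max_force (N) it stops when the force on the tool has changed by that much, and returns True; else False.
- set_joints(angles): joint-space move.
- gripper_to(opening, f_grip=None): finger opening in m; f_grip is the grip in N (None keeps the last); returns when the fingers have stopped.
- hold(seconds).
- inverse_kinematics(position, orientation): joint angles nearest the present ones, or None.
- observe(): the state.
- get_image(name): name is "side" or "top"; returns (picture, depth): 420x560x3 uint8, red, green, blue; 420x560 float32, m along the optical axis (not along the pixel's ray), 0 where there is no reading.
- get_calibration(name): a dict with "intrinsics" (3x3 intrinsics, pixels), "world_from_camera" (4x4, takes a point from camera to world coordinates). Camera axes: x right, y down, z forward; pixel columns grow to the right and rows downward; lengths in m; the calibration is good to about 2 mm. A picture is of the moment at which its call begins. get_calibration takes no time and is no camera call.
A pose or a line that the arm cannot do raises Unreachable and nothing moves.
- job_done(): hands the job in; it is judged then, once.
The state is a dict: "time_s": time; "q": joint angles; "joint_velocities": joint speeds; "joint_torque": joint torques, N m; "eef_pos": TCP position; "tcp_rot": TCP orientation; "ft_force": force on the tool from outside, world axes, zero at the start; "torque": the same for the moment, N m; "opening": finger opening in m; "grasp_force": force on a finger pad.
Only numpy, scipy, OpenCV 4.12 (cv2) and the standard library are available. Lean on these libraries where they do the work, as an engineer would, in place of code of your own. Each camera call takes 0.05 s, during which the arm holds its last target. There are 200 camera calls.

## Task

Turn the plywood indexing table so that the bare wooden jig block comes round to the work position at the front (the yellow mark), and leave the table locked there, its red T-handled spring plunger snapped fully home in the hole for that position. The plunger stays parked if it is pulled up and twisted; the black post is there to turn the table by. Keep both blocks seated in their nests and leave the other things on the bench where they are.

Things in the scene. Friction and masses are not known exactly. Their poses are not given: they have to be found in the camera images.
- index_base: Fixed plywood base, 270 x 270 x 18 mm. Origin on the bench under the disc's axis; -x is its front (yellow mark), +x the back. At the back a riser (50 mm wide, 134 to 164 mm from the axis) and an aluminium plate (36 mm wide, 100 to 164 mm from the axis, top 64 mm up) reach over the disc's rim; on the plate sits the plunger's guide block, 30 x 30 mm, top 88 mm up.
- table_axis (a point): Vertical axis of the wooden disc (250 mm across), at the height of its top, 40 mm above the bench. The rim has three bushed holes: the plunger starts in the middle one; the others lie roughly a quarter turn to either side, drilled by eye (up to 6 degrees off) and hidden under the bracket when near the plunger, so the hole must be felt.
- work_position (a point): The work position, fixed on the base: 62 mm from the axis towards the front, 42 mm above the bench (the height of the nests' cork floors). A block at the work position has its origin here.
- turntable (a joint): Disc angle, rad, 0 at the start, + counter-clockwise from above, -1.95 to 1.95. Turns lightly (1 N at the post), stays where left. A released plunger that misses its hole rides on the disc (drag at the post 2 to 4 N) and drops in by itself when the disc is turned to within 2 mm (at the rim) of the hole; it then blocks the disc (about 1 degree of play): the held post stops dead.
- post_grip (a point): Middle of the turning post's black grip, fixed on the disc: upright, round, 20 mm thick, from 60 to 106 mm above the bench (this point 86 mm), 100 mm from the axis. It starts at the front between the nests and runs on a true circle: a tight grip that strays off the circle jams, so push it or hold it loosely; the fingers need not turn with it.
- tee_grip (a point): Middle of the plunger's red T-handle: a bar 62 x 14 x 18 mm (length, thickness, height), 108 mm above the bench when home, 112 mm from the axis towards the back. x points along the bar. Pinch it across its 14 mm thickness, fingertips at most 15 mm below its middle (the guide block's top is 20 mm below it when home).
- plunger (a joint): How far the plunger is pulled straight up, m: 0 home in a hole (pin 10 mm deep in the disc), about 0.010 riding on the disc, about 0.013 parked, 0.017 upper stop. A spring pulls it down, 7 N when home and 10 N at the top.
- tee (a joint): Twist of the T-handle, rad, 0 to 1.4, + counter-clockwise from above; at 0 the bar lies along the base's x axis and its cross pin in the guide block's slot, which stops it twisting until pulled up at least 13 mm. Then twisted 0.7 rad or more, the cross pin rests on the block and the plunger stays parked when let go. Twisted back to 0 and let go, it springs down.
- bare_block: The block to bring to the front: bare wooden jig block, 75 x 45 x 45 mm, loose in a nest. Origin: middle of its underside. The two nests are frames 62 mm from the axis (fences to 50 mm above the bench), left and right at the start; either may hold it. If it starts on the base's +y side the disc must turn counter-clockwise (+), else clockwise.
- plated_block: The finished block in the other nest: the same wooden block with a blue plate and two screws on top, 49 mm high in all. Origin: middle of its underside.
- stapler: Bystander: red and black stapler, 130 x 38 x 46 mm.
- note_pad: Bystander: yellow note pad, 76 x 77 x 14 mm.
- pen_black: Bystander: black pen, 138 mm long.
- screwdriver: Bystander: green-handled screwdriver, 200 mm long.
- marker_blue: Bystander: white marker pen with a blue cap, 140 mm long.

How it is judged:
On the way, in this order (a step that is already met when the one before it is completed fails the run):
1. the plunger is pulled clear of the disc (value of joint plunger above 0.0105 m), for 0.2 s.
2. the disc is turned at least half way, the bare block towards the work position (horizontal distance between bare_block and work_position below 0.047 m), for 0.1 s.
At the end, for the whole second after the job is handed in: The bare block stands still within 12 mm of the work position (from above), the plunger is home (up less than 2.5 mm), both blocks are upright (0.1 rad) and down in their nests (undersides under 47 mm above the bench, the plated block within 70 mm of the axis) (value of joint plunger below 0.0025 m and horizontal distance between bare_block and work_position below 0.012 m and z of each of bare_block, plated_block in the frame of index_base below 0.047 m and angle between each of bare_block, plated_block's own z axis and vertical below 0.1 rad and horizontal distance between plated_block and table_axis below 0.07 m and linear speed of bare_block below 0.01 m/s); the robot touches nothing.
It fails at once if a block is lifted out of its nest or tipped (z of any of bare_block, plated_block in the frame of index_base above 0.058 m or angle between any of bare_block, plated_block's own z axis and vertical above 0.35 rad).
It fails at once if a bystander is moved more than 25 mm (distance of any of stapler, note_pad, pen_black, marker_blue, screwdriver from where it was at the start of the episode above 0.025 m).
It also fails if it takes over 67 s, if anything falls off the work surface, if the arm or the gripper's body presses on something with over 40 N, if the wrist force passes 120 N, or if a joint passes its speed limit or range.

## Working session

There is one attempt and no reset: what is moved stays moved. The work goes in short steps, each a Python script; the robot and the scene stay as the last script left them, time stands still between calls to the robot, and variables do not carry over. Pictures are saved under pics/ and viewed, at most 10 in all, crops included, and the job is handed in when it is done.

```bash
ls; mkdir -p pics; python3 - <<'E'
from plant import *
import cv2,numpy as np
for n in("top","side"):
    p,d=get_image(n); cv2.imwrite(f"pics/{n}0.png",p[:,:,::-1]); np.savez(f"{n}0.npz",p=p,d=d)
    c=get_calibration(n); print(n,c["intrinsics"],c["world_from_camera"])
print(observe())
E
```

```text
pics
top [[400.4506478    0.         274.31707484]
 [  0.         400.4506478  207.28041315]
 [  0.           0.           1.        ]] [[ 1.48202205e-03 -9.80427546e-01  1.96874656e-01  3.31953304e-01]
 [-9.99997458e-01 -1.11842358e-03  1.95802242e-03  2.15453180e-01]
 [-1.69950986e-03 -1.96877058e-01 -9.80426711e-01  1.20798527e+00]
 [ 0.00000000e+00  0.00000000e+00  0.00000000e+00  1.00000000e+00]]
side [[475.38942729   0.         284.19883073]
 [  0.         475.38942729 196.97996286]
 [  0.           0.           1.        ]] [[-0.84271086 -0.33724459  0.41964806 -0.03317475]
 [-0.53817826  0.50710134 -0.67321051  1.09745897]
 [ 0.01423251 -0.79316727 -0.60883751  0.91386841]
 [ 0.          0.          0.          1.        ]]
{'time_s': 0.1, 'q': array([-1.38010417e+00,  2.21153766e-01,  1.52745570e+00, -6.77644341e-06,
        1.39472904e+00, -1.26085565e-01]), 'joint_velocities': array([ 0.00017041, -0.00353266, -0.00362314, -0.00032573, -0.00090832,
       -0.00256623]), 'joint_torque': array([ 9.71565169e-04, -4.98245931e+01, -3.90543938e+01, -2.32696120e-04,
        5.53309073e-03,  1.52067594e-05]), 'eef_pos': array([ 0.19458278, -0.59332545,  0.20262636]), 'tcp_rot': array([-3.13985982e+00, -2.12927464e-04,  3.16778729e-01]), 'ft_force': array([0.70232791, 0.6333142 , 0.83968964]), 'torque': array([ 0.00486782,  0.04464517, -0.00823387]), 'grasp_force': 0.0, 'opening': 0.08514822949695591}
```

View pics/top0.png

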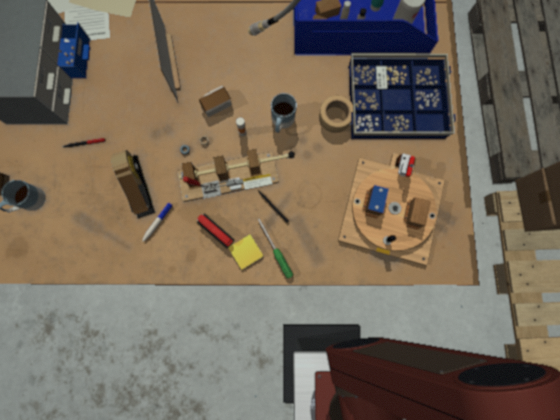

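View pics/side0.png

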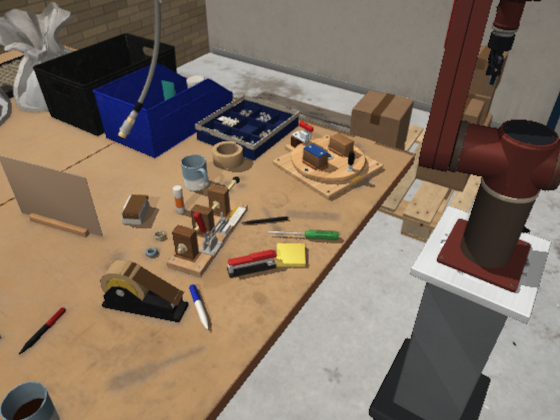

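The top view shows the index table around (395,210): T-handle at (405,163), post at (390,241), blue-plated block at (377,200) and the bare block at (420,211). The bare block is on the -y side, so the disc turns clockwise. Next I zoom in and measure.

```bash
cat > h.py <<'E'
import numpy as np, cv2
from plant import *
def ray(n,uv,z):
    c=get_calibration(n);K=c["intrinsics"];T=c["world_from_camera"]
    d=T[:3,:3]@np.linalg.solve(K,[uv[0],uv[1],1.]);o=T[:3,3]
    return (o+d*(z-o[2])/d[2])[:2]
def proj(n,P):
    c=get_calibration(n);K=c["intrinsics"];T=np.linalg.inv(c["world_from_camera"])
    p=K@(T[:3,:3]@np.asarray(P)+T[:3,3]);return p[:2]/p[2]
E
python3 - <<'E'
from h import *
p=np.load("top0.npz")["p"];d=np.load("top0.npz")["d"]
cv2.imwrite("pics/top0c.png",cv2.resize(p[145:275,325:465],None,fx=5,fy=4.6 and 5,interpolation=cv2.INTER_CUBIC)[:600,:,::-1])
h=cv2.cvtColor(p,cv2.COLOR_RGB2HSV);roi=np.zeros(p.shape[:2],bool);roi[145:275,325:465]=1
H,S,V=[h[...,i].astype(int) for i in range(3)]
for nm,m,z in(("red",((H<6)|(H>172))&(S>150)&(V>90),.117),("blue",(H>100)&(H<125)&(S>120)&(V>60),.091),("black",(V<45),.1),("yellow",(H>22)&(H<32)&(S>170),.018)):
    m=(m&roi).astype(np.uint8);n,l,st,ce=cv2.connectedComponentsWithStats(m)
    for i in range(1,n):
        if st[i,4]>8: print(nm,st[i],ce[i].round(1),ray("top",ce[i],z).round(4))
p=np.load("side0.npz")["p"]
cv2.imwrite("pics/side0c.png",cv2.resize(p[110:205,265:395],None,fx=6,fy=6,interpolation=cv2.INTER_CUBIC)[:,:,::-1])
E
```

```text
red [406 156   9  20  79] [410.  165.8] [ 0.6714 -0.1671]
blue [369 186  18  26 299] [377.5 199. ] [ 0.5806 -0.0769]
black [387 236   8   6  30] [390.5 238.4] [ 0.4667 -0.1051]
```

View pics/top0c.png

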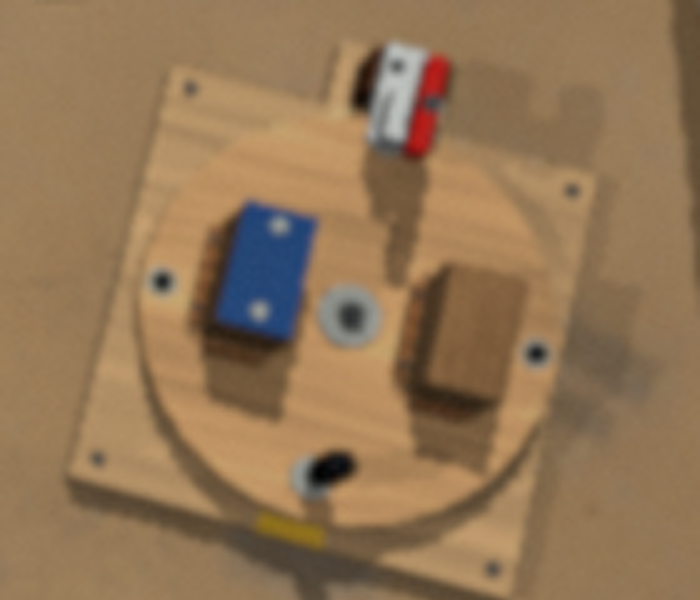

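View pics/side0c.png

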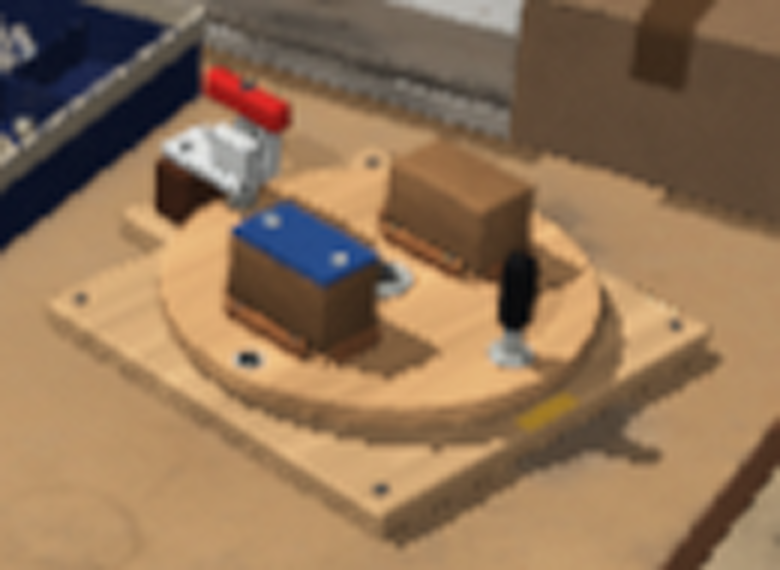

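The crops show hub (351,315), base screws (190,88), (572,190), (97,459), (492,569) and rim holes (162,282) and (537,353). The T-handle is red at (428,105) and the post top is at (332,468). For a clockwise turn, the left hole comes to the plunger.

```bash
python3 - <<'E'
from h import *
f=lambda u,v,z:ray("top",((u+.5)/5-.5+325,(v+.5)/5-.5+145),z)
g=lambda u,v,z:ray("side",((u+.5)/6-.5+265,(v+.5)/6-.5+110),z)
print("hub",f(351,315,.04),g(392,278,.042))
s=[f(190,88,.018),f(572,190,.018),f(97,459,.018),f(492,569,.018)];print("screws",np.mean(s,0))
for a,b in((2,0),(3,1),(1,0),(3,2)):
    d=s[b]-s[a];print(np.degrees(np.arctan2(d[1],d[0])),np.hypot(*d))
c=np.mean([f(351,315,.04),np.mean(s,0)],0)
for n,q in(("L",f(162,282,.04)),("Ls",g(248,358,.04)),("R",f(537,353,.04)),("tee",f(431,103,.117)),("tee s",g(248,92,.117)),("post",f(338,463,.106)),("post s",g(521,258,.106)),("mark",f(291,530,.018)),("mark s",g(548,411,.018))):
    d=q-c;print(n,q.round(4),np.hypot(*d).round(4),np.degrees(np.arctan2(d[1],d[0])).round(2))
E
```

```text
hub [ 0.56593021 -0.14039712] [ 0.56171053 -0.14617706]
screws [ 0.56557581 -0.13865665]
-15.745700633905235 0.2403234258594322
-15.832453419498353 0.24037965913765466
74.29873145646873 0.24044135848195702
74.28544419988134 0.24007735772307678
L [ 0.5859 -0.0288] 0.1125 79.69
Ls [ 0.5902 -0.0337] 0.1086 77.01
R [ 0.5431 -0.2492] 0.112 -101.67
tee [ 0.6732 -0.1694] 0.1116 -15.53
tee s [ 0.6728 -0.1676] 0.1106 -14.72
post [ 0.4693 -0.1083] 0.1014 162.06
post s [ 0.4703 -0.1106] 0.0998 163.15
mark [ 0.4403 -0.104 ] 0.1304 164.21
mark s [ 0.4433 -0.109 ] 0.1262 165.99
```

Axis is at about (0.5655,-0.1395), yaw -15.7°. The hole needs a turn of about -95.4°. Next: check IK and go for the T-handle.

```bash
cat >> h.py <<'E'
A=np.array([.5655,-.1395]);Y=np.radians(-15.7)
TEE=A+.112*np.array([np.cos(Y),np.sin(Y)])
R=lambda y:[np.pi,0,y]
def T(z): return [*TEE,z]
def say(*a):
    o=observe();print(*a,"t",round(o["time_s"],2),o["eef_pos"].round(4),"F",o["ft_force"].round(1),"op",round(o["opening"],4),"g",round(o["grasp_force"],1),flush=True);return o
def post(th,z): a=Y+np.pi+th;return [*(A+.1*np.array([np.cos(a),np.sin(a)])),z]
E
python3 - <<'E'
from h import *
np.set_printoptions(precision=2,suppress=True)
for k in(0,.5,1.0): print("tee",k,[inverse_kinematics(T(z),R(Y+k)) for z in(.095,.2)])
for k in(0,-45,-96):
    for o in(0,np.pi/2,np.pi,-np.pi/2): print("post",k,round(o,1),inverse_kinematics(post(np.radians(k),.075),R(Y+o+np.radians(k))))
movep(T(.2),R(Y)); gripper_to(.05,60); say()
p,d=get_image("top");cv2.imwrite("pics/a.png",cv2.resize(p[145:275,325:465],None,fx=4,fy=4)[:,:,::-1])
move_l(T(.095),.12,max_force=8); say("down")
gripper_to(0,60); say("grip")
E
```

```text
tee 0 [array([-0.36,  0.47,  1.42, -0.  ,  1.25,  1.48]), array([-0.36,  0.39,  1.33, -0.  ,  1.43,  1.48])]
tee 0.5 [array([-0.36,  0.47,  1.42, -0.  ,  1.25,  0.98]), array([-0.36,  0.39,  1.33, -0.  ,  1.43,  0.98])]
tee 1.0 [array([-0.36,  0.47,  1.42, -0.  ,  1.25,  0.48]), array([-0.36,  0.39,  1.33, -0.  ,  1.43,  0.48])]
post 0 0 [-0.4   0.01  2.01 -0.    1.12  1.45]
post 0 1.6 [-0.4   0.01  2.01 -0.    1.12 -0.12]
post 0 3.1 [-0.4   0.01  2.01  0.    1.12 -1.7 ]
post 0 -1.6 None
post -45 0 [-0.25  0.1   1.92 -0.    1.12  2.38]
post -45 1.6 [-0.25  0.1   1.92 -0.    1.12  0.81]
post -45 3.1 [-0.25  0.1   1.92  0.    1.12 -0.76]
post -45 -1.6 [-0.25  0.1   1.92  0.    1.12 -2.34]
post -96 0 None
post -96 1.6 [-0.21  0.29  1.69 -0.    1.16  1.74]
post -96 3.1 [-0.21  0.29  1.69 -0.    1.16  0.17]
post -96 -1.6 [-0.21  0.29  1.69  0.    1.16 -1.4 ]
t 2.83 [ 0.67 -0.17  0.2 ] F [-0.5  0.8  0.5] op 0.05 g 0.0
down t 3.9 [ 0.67 -0.17  0.1 ] F [-0.7 -0.2 -0.1] op 0.0495 g 0.0
grip t 4.43 [ 0.67 -0.17  0.1 ] F [ 0.4 -0.3 -0.3] op -0.0 g 0.0
```

```bash
python3 - <<'E'
from h import *
say()
p,d=get_image("top");q,d=get_image("side")
a=cv2.resize(p[145:245,345:465],(480,400));b=cv2.resize(q[90:190,255:335],(320,400))
cv2.imwrite("pics/b.png",np.hstack([a,b])[:,:,::-1])
E
```

```text
t 4.43 [ 0.6733 -0.1698  0.0951] F [ 0.4 -0.3 -0.3] op -0.0 g 0.0
```

View pics/b.png

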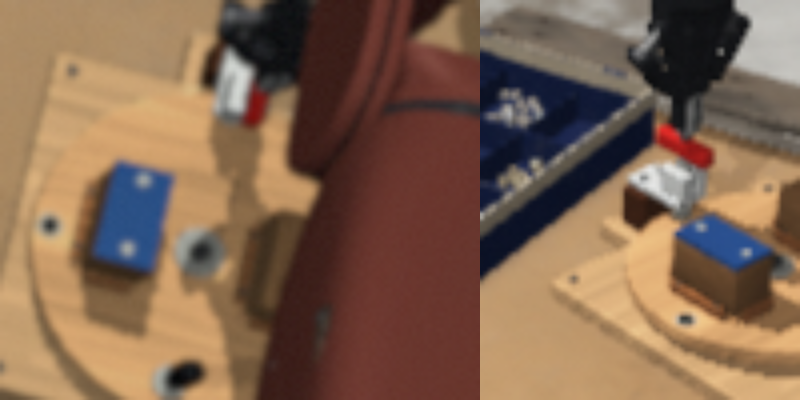

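The shut fingers seem to be hidden behind the bar in the side view, and nothing was gripped. I'll check the bar's 3D position from depth.

```bash
python3 - <<'E'
from h import *
for n,(r0,r1,c0,c1) in(("top",(145,200,390,430)),("side",(110,140,290,325))):
    z=np.load(n+"0.npz");p,d=z["p"],z["d"]
    h=cv2.cvtColor(p,cv2.COLOR_RGB2HSV).astype(int);m=((h[...,0]<6)|(h[...,0]>172))&(h[...,1]>150)&(h[...,2]>90)
    v,u=np.nonzero(m[r0:r1,c0:c1]);v+=r0;u+=c0
    c=get_calibration(n);K=c["intrinsics"];W=c["world_from_camera"];dd=d[v,u]
    P=(W[:3,:3]@(np.linalg.inv(K)@np.stack([u,v,np.ones(len(u))])*dd)+W[:3,3:]).T[dd>0]
    print(n,len(P),np.percentile(P,[5,50,95],axis=0).round(4).tolist(), "px",u.mean(),v.mean(),"proj tee",proj(n,[*TEE,.112]))
    rel=(P[:,:2]-A)@np.array([[np.cos(Y),-np.sin(Y)],[np.sin(Y),np.cos(Y)]]);print(np.percentile(rel,[3,50,97],axis=0).round(4).tolist())
c=get_image("side")[0]
x=cv2.resize(c[95:155,275:335],None,fx=9,fy=9,interpolation=cv2.INTER_CUBIC)
for q in(.095,.117):
    e=(proj("side",[*TEE,q])-[275,95]+.5)*9;cv2.circle(x,tuple(int(i) for i in e),4,(0,255,0),-1)
cv2.imwrite("pics/c.png",x[:,:,::-1])
E
```

```text
top 79 [[0.6469, -0.1779, 0.1126], [0.6686, -0.1664, 0.1166], [0.6976, -0.1572, 0.1204]] px 410.0379746835443 165.8227848101266 proj tee [410.36250967 165.69706561]
[[0.0823, -0.0044], [0.1053, 0.0023], [0.1382, 0.0067]]
side 75 [[0.6464, -0.1795, 0.0994], [0.6726, -0.1653, 0.1138], [0.7055, -0.1576, 0.1211]] px 305.41333333333336 126.12 proj tee [306.03498402 125.90230315]
[[0.0827, -0.0966], [0.1091, 0.0043], [0.2222, 0.0085]]
```

View pics/c.png

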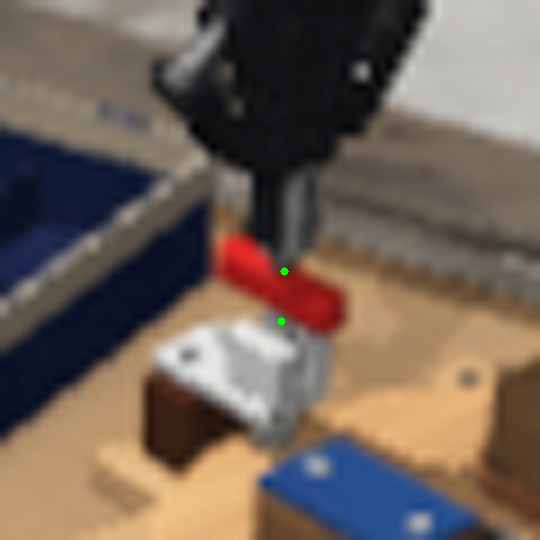

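```bash
python3 - <<'E'
from h import *
print(observe()["tcp_rot"],observe()["q"])
p,d=get_image("side");c=get_calibration("side");K=c["intrinsics"];W=c["world_from_camera"]
for v in range(112,134,1):
    o=[]
    for u in(303,305,307,309):
        X=W[:3,:3]@(np.linalg.solve(K,[u,v,1.])*d[v,u])+W[:3,3]
        o.append((X.round(3).tolist(),p[v,u].tolist()))
    print(v,o[1],o[2],o[3][0])
E
```

```text
[ 3.14156967e+00  1.43931562e-04 -2.73987384e-01] [-3.60475681e-01  4.69772905e-01  1.42011271e+00 -3.72018855e-05
  1.25184845e+00  1.48431970e+00]
112 ([0.672, -0.155, 0.172], [18, 19, 21]) ([0.666, -0.159, 0.172], [17, 17, 20]) [0.663, -0.168, 0.169]
113 ([0.669, -0.152, 0.17], [16, 16, 19]) ([0.664, -0.156, 0.17], [18, 18, 20]) [0.667, -0.174, 0.161]
114 ([0.67, -0.153, 0.166], [15, 17, 19]) ([0.668, -0.163, 0.162], [46, 46, 47]) [0.664, -0.169, 0.161]
115 ([0.671, -0.155, 0.161], [16, 17, 19]) ([0.666, -0.16, 0.16], [75, 75, 75]) [0.666, -0.173, 0.155]
116 ([0.673, -0.158, 0.155], [18, 18, 21]) ([0.666, -0.16, 0.156], [94, 94, 94]) [0.663, -0.169, 0.153]
117 ([0.673, -0.159, 0.151], [18, 20, 22]) ([0.668, -0.164, 0.15], [101, 101, 101]) [0.664, -0.17, 0.149]
118 ([0.672, -0.157, 0.148], [20, 21, 23]) ([0.665, -0.159, 0.149], [101, 100, 99]) [0.667, -0.177, 0.141]
119 ([0.671, -0.156, 0.145], [20, 21, 24]) ([0.668, -0.164, 0.143], [97, 97, 97]) [0.664, -0.172, 0.141]
120 ([0.673, -0.16, 0.139], [21, 21, 25]) ([0.667, -0.164, 0.139], [95, 94, 94]) [0.664, -0.172, 0.137]
121 ([0.67
[... 675 characters left out ...]
0.158, 0.116], [136, 23, 22]) [0.656, -0.16, 0.118]
128 ([0.674, -0.164, 0.106], [145, 24, 23]) ([0.664, -0.161, 0.11], [141, 24, 22]) [0.656, -0.16, 0.114]
129 ([0.675, -0.167, 0.101], [128, 78, 75]) ([0.664, -0.16, 0.107], [149, 26, 24]) [0.656, -0.16, 0.11]
130 ([0.674, -0.166, 0.098], [122, 118, 113]) ([0.671, -0.174, 0.095], [121, 57, 54]) [0.656, -0.162, 0.105]
131 ([0.675, -0.168, 0.092], [138, 138, 133]) ([0.669, -0.171, 0.093], [105, 100, 97]) [0.664, -0.176, 0.092]
132 ([0.674, -0.167, 0.089], [193, 194, 191]) ([0.671, -0.175, 0.086], [101, 101, 99]) [0.664, -0.177, 0.088]
133 ([0.671, -0.161, 0.089], [222, 223, 220]) ([0.662, -0.158, 0.093], [167, 168, 165]) [0.659, -0.168, 0.089]
```

The tool seems to end about z=0.12, just above the bar, even though the TCP reads 0.095. A gentle guarded probe down will settle it.

```bash
python3 - <<'E'
from h import *
p0=observe()["eef_pos"]
print(move_l([p0[0],p0[1],.070],.03,max_force=4)); o=say("touch")
E
```

```text
True
touch t 5.03 [ 0.6739 -0.17    0.0893] F [ 0.5 -1.2  6.5] op -0.0002 g 3.9
```

Contact was at TCP z=0.089, where the bar top is 0.117, so the tips really do sit about 28 mm above the reported TCP (or something near that). I'll re-open and go lower, guarded.

```bash
python3 - <<'E'
from h import *
move_l(T(.125),.15); gripper_to(.05,60)
print(move_l(T(.070),.08,max_force=6)); say("down")
gripper_to(0,60); say("grip")
q,d=get_image("side");p=get_image("top")[0]
cv2.imwrite("pics/d.png",np.hstack([cv2.resize(q[90:160,265:335],(500,500)),cv2.resize(p[145:195,390:420],(300,500))])[:,:,::-1])
E
```

```text
False
down t 6.79 [ 0.6737 -0.17    0.0704] F [ 0.  -0.2  0.2] op 0.0502 g 0.0
grip t 7.21 [ 0.6738 -0.1703  0.071 ] F [-1.  -1.3  3.8] op 0.0129 g 60.3
```

View pics/d.png

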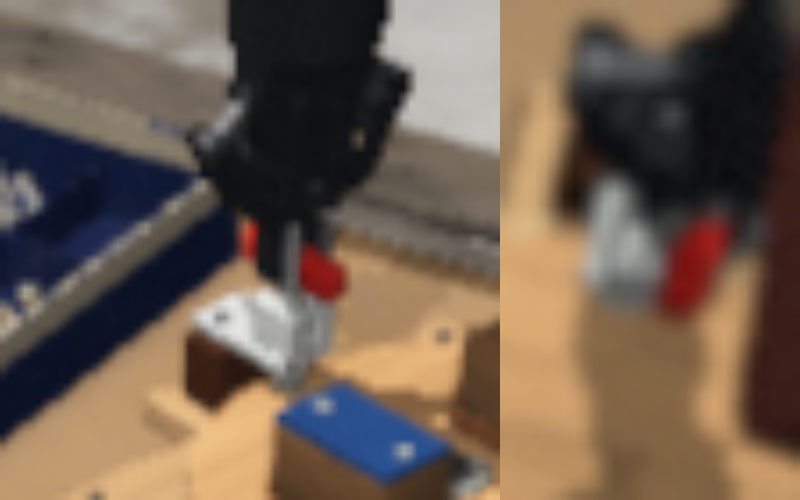

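The picture shows the fingers straddling the red bar (side view, around (290,265)), and the opening reads 13 mm, so it is gripped. Now pull and twist.

```bash
python3 - <<'E'
from h import *
e=observe()["eef_pos"]; x,y,z=e
for dz in(.008,.0155):
    print(move_l([x,y,z+dz],.03,max_force=25)); say("up",dz)
hold(.2)
for k in(.25,.5,.75,1.0):
    movep([x,y,z+.0155],R(Y+k)); o=say(k); print(o["torque"].round(2))
E
```

```text
False
up 0.008 t 7.76 [ 0.6734 -0.1701  0.0776] F [ 3.5 -2.7 -9.6] op 0.0127 g 58.5
False
up 0.0155 t 8.16 [ 0.6734 -0.1701  0.0856] F [  3.9  -1.2 -11.7] op 0.0125 g 58.5
0.25 t 8.71 [ 0.6735 -0.1701  0.0862] F [  2.5  -1.5 -10.5] op 0.0124 g 58.5
[-0.45 -0.54  0.03]
0.5 t 9.06 [ 0.6735 -0.1701  0.0863] F [  1.7  -2.3 -12.4] op 0.0126 g 58.5
[-0.44 -0.46  0.05]
0.75 t 9.41 [ 0.6735 -0.1702  0.0863] F [  1.8  -3.1 -12. ] op 0.0128 g 58.5
[-0.44 -0.41 -0.02]
1.0 t 9.76 [ 0.6736 -0.1702  0.0864] F [  2.5  -2.  -11.5] op 0.0125 g 58.5
[-0.43 -0.41  0.  ]
```

```bash
cat >> h.py <<'E'
def PR(th): return R(Y+np.pi+th)
ZP=.048
def arc(t0,t1,feed,step=6,stop=None,off=0.0):
    n=max(1,int(np.ceil(abs(t1-t0)/step)))
    for t in np.linspace(t0,t1,n+1)[1:]:
        r=np.radians(t); hit=move_l(post(r,ZP),feed,rotation=PR(r),max_force=stop)
        if hit: say("hit at",round(t,2)); return t
    return None
E
python3 - <<'E'
from h import *
x,y,z=observe()["eef_pos"]
move_l([x,y,z-.004],.03,max_force=14); say("lowered")
gripper_to(.05,60); say("open")
move_l([x,y,.16],.2)
movep(post(0,.16),PR(0)); say("over post")
print(move_l(post(0,ZP),.12,max_force=6)); say("at post")
gripper_to(.028,20); say("caged")
q,d=get_image("side");p=get_image("top")[0]
cv2.imwrite("pics/e.png",np.hstack([cv2.resize(q[100:200,265:375],(440,400)),cv2.resize(p[145:245,365:455],(360,400))])[:,:,::-1])
E
```

```text
lowered t 9.97 [ 0.6737 -0.1703  0.0836] F [ 0.1 -0.2  5.5] op 0.0124 g 60.9
open t 10.43 [ 0.6712 -0.1699  0.0792] F [0.3 0.  0.5] op 0.0499 g 0.0
over post t 12.86 [ 0.4693 -0.1125  0.1597] F [0.9 0.  0.1] op 0.0498 g 0.0
False
at post t 13.94 [ 0.47   -0.1127  0.0488] F [0.4 0.6 0.6] op 0.05 g 0.0
caged t 14.28 [ 0.4695 -0.1125  0.0484] F [-0.1 -0.   0.4] op 0.0279 g 0.0
```

View pics/e.png

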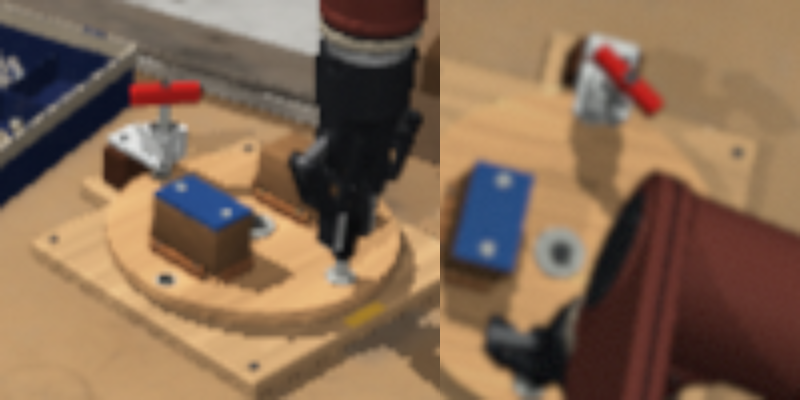

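The T-handle is twisted and parked high (165,92), and the fingers surround the post (340,240). Now turn the disc clockwise to about 9° short of the hole.

```bash
python3 - <<'E'
from h import *
arc(0,-88,.07,step=8,stop=12); say("arc")
q,d=get_image("side");p=get_image("top")[0]
cv2.imwrite("pics/f.png",np.hstack([cv2.resize(q[100:200,265:375],(440,400)),cv2.resize(p[145:245,365:455],(360,400))])[:,:,::-1])
E
```

```text
arc t 18.23 [ 0.5887 -0.0423  0.0479] F [-0.6  0.  -0.3] op 0.0282 g 0.0
```

View pics/f.png

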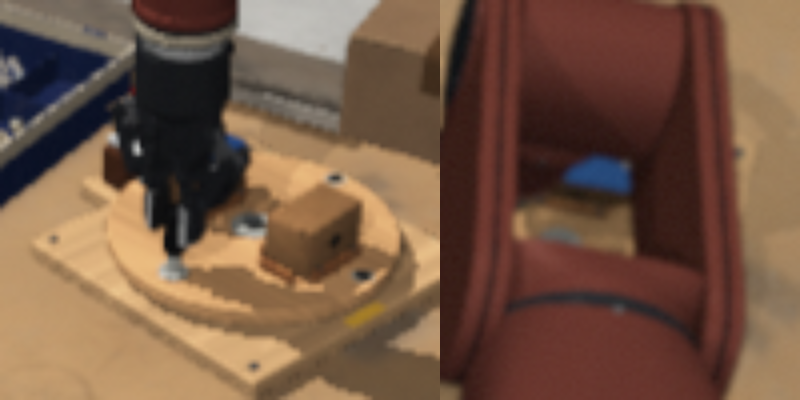

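The disc is round to about -88°, with the bare block nearly at the yellow mark (side view (310,235)). Now release the plunger.

```bash
python3 - <<'E'
from h import *
x,y=.6736,-.1702
gripper_to(.045,60); p=observe()["eef_pos"]; move_l([p[0],p[1],.16],.2)
movep([x,y,.16],R(Y+1.0)); print(move_l([x,y,.0815],.1,max_force=6)); say("down")
gripper_to(0,60); o=say("grip"); z=o["eef_pos"][2]
print(move_l([x,y,z+.003],.03,max_force=25)); say("up")
for k in(.75,.5,.25,0,-.03): movep([x,y,z+.003],R(Y+k)); o=say(k); print(o["torque"].round(2))
print(move_l([x,y,z+.0005],.02,max_force=25)); say("lower")
E
```

```text
False
down t 20.94 [ 0.6743 -0.1704  0.0824] F [ 0.4 -0.3  0.7] op 0.0451 g 0.0
grip t 21.32 [ 0.6741 -0.1702  0.0826] F [-1.8  0.6  4.7] op 0.013 g 60.9
False
up t 21.62 [ 0.6735 -0.1701  0.0839] F [  6.5  -1.9 -11.6] op 0.0129 g 58.9
0.75 t 21.97 [ 0.6736 -0.1702  0.0837] F [  5.9  -0.3 -10.2] op 0.0125 g 58.9
[-0.29 -1.1  -0.03]
0.5 t 22.32 [ 0.6736 -0.1702  0.0837] F [  6.2  -1.6 -10.4] op 0.0127 g 58.9
[-0.31 -1.2  -0.01]
0.25 t 22.67 [ 0.6736 -0.1702  0.0837] F [ 6.1 -2.  -9.7] op 0.0125 g 58.9
[-0.37 -1.12 -0.04]
0 t 23.02 [ 0.6736 -0.1703  0.0837] F [ 6.1 -1.8 -9.3] op 0.0124 g 58.9
[-0.38 -1.13 -0.03]
-0.03 t 23.27 [ 0.6735 -0.1703  0.0837] F [  6.8  -2.  -10.6] op 0.0125 g 60.4
[-0.36 -1.1   0.88]
False
lower t 23.54 [ 0.6735 -0.1703  0.0812] F [  5.3  -2.2 -10.8] op 0.0124 g 60.5
```

```bash
python3 - <<'E'
from h import *
x,y=.6736,-.1702
z=observe()["eef_pos"][2]
movep([x,y,z-.003],R(Y)); say("low")
gripper_to(.045,60); say("open"); move_l([x,y,.16],.2)
th=np.radians(-87)
movep(post(th,.16),PR(th)); print(move_l(post(th,ZP),.12,max_force=6)); say("at post")
gripper_to(.028,20); say("caged")
for t in np.arange(-88,-104,-1.):
    r=np.radians(t); hit=move_l(post(r,ZP),.02,rotation=PR(r),max_force=9); F=observe()["ft_force"]
    tang=np.array([np.cos(Y+np.pi+r-np.pi/2),np.sin(Y+np.pi+r-np.pi/2)]); ft=F[:2]@tang
    e=observe()["eef_pos"][:2]-A; print(t,hit,"ang",round(np.degrees(np.arctan2(e[1],e[0])-Y)-180,2)%-360,"tangF",round(ft,1),flush=True)
    if hit or abs(ft)>12: break
say("end")
E
```

```text
low t 23.79 [ 0.6741 -0.1705  0.0797] F [-0.6  0.7  4.5] op 0.0126 g 61.1
open t 24.2 [ 0.6734 -0.1702  0.0779] F [ 1.  -1.6 -0.1] op 0.0449 g 0.0
False
at post t 27.16 [ 0.5883 -0.0421  0.049 ] F [ 0.3 -0.3 -0.1] op 0.0451 g 0.0
caged t 27.47 [ 0.5879 -0.042   0.0486] F [ 0.4  0.5 -0.1] op 0.028 g 0.0
-88.0 False ang -88.07 tangF 0.5
-89.0 False ang -88.96 tangF 0.7
-90.0 False ang -89.79 tangF -2.1
-91.0 False ang -90.88 tangF -2.5
-92.0 False ang -92.0 tangF -1.6
-93.0 False ang -93.05 tangF -1.5
-94.0 False ang -94.08 tangF -1.7
-95.0 False ang -95.18 tangF -1.6
-96.0 False ang -96.56 tangF -0.5
-97.0 False ang -97.3 tangF -0.1
-98.0 False ang -98.07 tangF 0.4
-99.0 False ang -98.36 tangF -4.7
-100.0 False ang -98.46 tangF -10.5
-101.0 False ang -98.51 tangF -16.5
end t 30.97 [ 0.6063 -0.0487  0.0474] F [-16.    4.8  11.7] op 0.0278 g 7.7
```

A dead stop at about -98° (the disc itself near -96°), as predicted. Back off, retreat and look.

```bash
python3 - <<'E'
from h import *
r=np.radians(-97.5); move_l(post(r,ZP),.03,rotation=PR(r)); say("backed")
gripper_to(.05,20); p=observe()["eef_pos"]; move_l([p[0],p[1],.17],.2)
movep([.30,-.45,.22],R(0)); say("clear")
q,d=get_image("side");p,dt=get_image("top"); np.savez("end.npz",q=q,d=d,p=p,dt=dt)
for n,im,(r0,r1,c0,c1) in(("top",p,(145,200,390,430)),("side",q,(110,140,290,325))):
  for nm,m in(("now",im),("t0",np.load(n+"0.npz")["p"])):
    h=cv2.cvtColor(m,cv2.COLOR_RGB2HSV).astype(int);k=((h[...,0]<6)|(h[...,0]>172))&(h[...,1]>150)&(h[...,2]>90)
    v,u=np.nonzero(k[r0:r1,c0:c1]);print(n,nm,len(u),u.mean()+c0,v.mean()+r0)
print(proj("side",[*TEE,.108]),proj("side",[*TEE,.118]))
cv2.imwrite("pics/g.png",np.hstack([cv2.resize(q[100:200,265:375],(440,400)),cv2.resize(p[145:245,365:455],(360,400))])[:,:,::-1])
E
```

```text
backed t 31.32 [ 0.6053 -0.0477  0.0481] F [-0.1 -0.3  0.2] op 0.0282 g 0.0
clear t 34.26 [ 0.3007 -0.4495  0.2198] F [0.3 0.3 0. ] op 0.0501 g 0.0
top now 78 409.94871794871796 166.19230769230768
top t0 79 410.0379746835443 165.8227848101266
side now 75 305.41333333333336 126.12
side t0 75 305.41333333333336 126.12
[305.98606335 126.9273557 ] [306.10863843 124.35899581]
```

View pics/g.png

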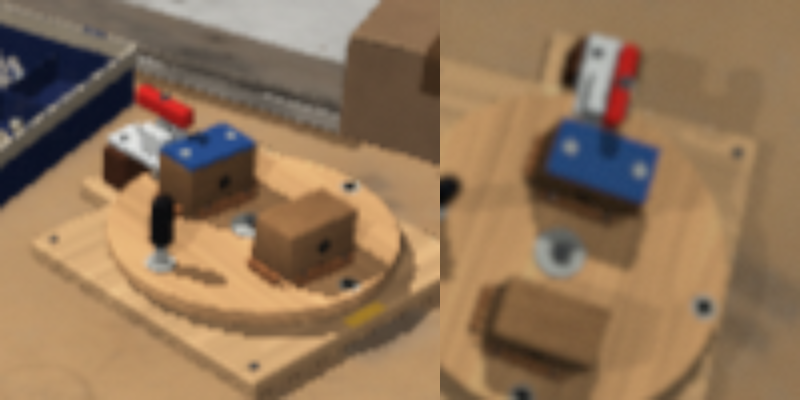

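The red handle is back at exactly its starting pixels, (305.4,126.1) in the side view, so the plunger is fully home. The bare block is at the front, and both blocks are seated.

```bash
python3 -c "
from plant import *
print(job_done())"
```

```text
the job is handed in; nothing more can be done
None
```

I turned the disc clockwise about 96°, so the bare block is at the work position with the plunger home in its hole and both blocks seated, and handed the job in at about 34 s; no verdict came back.

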